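# Restack the roughing spindle

## Task

Rebuild the stack on the upright spindle of the roughing head in size order, largest first: lower the aluminium dog collar on and turn it under light pressure until its slots drop over the two driving dogs and it sits flat on the flange, then seat the brass bush on it, then the steel washer on top, letting go of each once it is fully home. Lower the parts, do not drop them; never force it (no more than 30 N on the head), and leave everything else where it lies.

Things in the scene. Friction and masses are not known exactly. Their poses are not given: they have to be found in the camera images.
- head: Roughing head, bolted to the bench: cream cast housing on a 130 x 130 mm foot, a dark bearing cap and, standing up on its axis, a bright stepped spindle whose flange (58 mm across) tops out 100 mm above the bench. Origin: on the spindle axis at bench level; z up. Its yaw says nothing about the angle of the dogs.
- seat (a point): Point on the spindle axis level with the flange's upper face, float at rest; z up. Fully home, the undersides lie above it by: collar 0 mm (8 mm when it still rides on the dogs), bush 24 mm, washer 44 mm. Spindle above this point: diameter 28 mm up to 22 mm, 20 mm up to 42 mm, 12 mm up to 66 mm; edges bevelled 1.5 to 4 mm.
- dogs (a point): Point on the spindle axis level with the tops of the two driving dogs, 8 mm above the seat. The brass-coloured dogs face each other across the flange, each 9 mm wide, 16.5 to 27 mm from the axis. They may have stopped at any angle and this angle is NOT measured. The spindle turns only against a drag of about 0.3 N m, so light rubbing does not turn it.
- nose (a point): Top of the bare spindle, on its axis, 66 mm above the seat, float at rest. The whole spindle with flange and dogs floats on a spring: pushed down it starts to yield at about 6 N, then 1.8 N per mm, and meets a hard stop after 5 mm (about 15 N); let go, it comes back up, and it carries the stack without sinking.
- collar: Aluminium dog collar, the largest part: ring of outer diameter 56 mm, bore 30 mm, height 24 mm, 110 g. Four straight slots, 11.5 mm wide and 8 mm deep, cross its underside from bore to outside along its own +x, +y, -x and -y axes; above 8 mm the ring is whole. Origin: centre of the underside; z along its axis. Starts flat, slots down, on the 3 mm rubber mat.
- bush: Brass distance bush, the middle part: plain ring of outer diameter 40 mm, bore 22 mm, height 20 mm, 145 g. Origin: centre of the underside; z along its axis. Starts flat on the mat. It seats on the collar's upper face.
- washer: Steel thrust washer, the smallest part: plain ring of outer diameter 32 mm, bore 14 mm, 8 mm thick, 42 g. Origin: centre of the underside; z along its axis. Starts flat on the mat. It seats on the bush's upper face.
- locknut: Dark hexagonal lock nut lying on the mat, 28 mm across corners, 12 mm high, for a later job: leave it. Origin: centre of the underside.
- dustring: Red rubber dust ring lying on the mat, outer diameter 44 mm, 9 mm high: leave it. Origin: centre of the underside.
- wirewheel: Wire roughing wheel lying flat on the bench, diameter 92 mm, 22 mm high: leave it. Origin: centre of the underside.
- last: Green plastic shoe last standing sole down on the bench, 255 x 86 mm, 105 mm high at the heel end: leave it. Origin: middle of the sole; x towards the toe.
- wrench: Flat steel wrench on the bench, 180 mm long: leave it. Origin: middle of its length on the bench; x along it.
- tin: Grease tin with a blue band, diameter 68 mm, 75 mm high: leave it. Origin: centre of the underside.
- hammer: Hammer with a wooden handle, 260 mm long, lying on the bench: leave it. Origin: middle of its length; x towards the head.
Not all that is in view belongs to the job. Several things have the shape of the bush; the one meant has the colours described above.

How it is judged:
By the outcome, as a careful person would: the job done as asked, in the order asked, and still so for the second after the job is handed in, with the robot touching nothing.
It also fails if it takes over 72 s, if anything falls off the work surface, if the arm or the gripper's body presses on something with over 40 N, if the wrist force passes 120 N, or if a joint passes its speed limit or range.

## Robot

A 6-joint arm with a two-finger parallel gripper is mounted at the origin on the work surface. World frame = base frame: x ahead of the robot, y to its left, z up, the work surface at z = 0. Lengths are in m, angles in rad, forces in N, time in s.
With the tool pointing down it reaches from about 0.25 to 0.775 m from the base axis. Payload 4 kg.
Tool frame: the origin (TCP) lies at the very end of the fingers, on their centre line; the grasp point (between the pads) lies 19 mm behind it (robot.pinch_z is the distance from the TCP to the grasp point, in m); z points along the fingers, y is the line along which they close (so a half turn about z gives the same grasp; the last joint's range is limited). The gripper opens to 94 mm and grips with 3 to 60 N. Pads are 16 mm wide; open, the fingers measure 119 mm over their backs; the gripper's body (75 mm by 177 mm) begins 78 mm behind the grasp point.
Start: joints at [-1.303, 0.087, 1.371, -0, 1.684, -0.103], TCP at [0.199, -0.513, 0.206] pointing down, gripper open.
Joint ranges: [-3.1, 3.1], [-0.76, 2.03], [0.27, 2.55], [-1.08, 4.22], [0.17, 2.65], [-2.57, 2.57]. Speed limits (rad/s): [2.79, 2.79, 3.14, 3.14, 3.14, 3.14].

## Interface

Orientations are given as [roll, pitch, yaw] about the fixed x, y, z axes, in that order (R = Rz(yaw) Ry(pitch) Rx(roll)).
In Python, from bench import robot gives the robot as it stands.
- The arm moves only by the tool arm_command, never from a script. Its argument "targets" is one flat list of numbers, 7 for each row, row after row: the turn, a rotation vector about the tool's x, y, z in degrees, then the shift along the tool's x, y, z in mm, then the closure, from -1 (fully open) to 1 (shut). In form: [ax, ay, az, x, y, z, hand, ax, ay, az, x, y, z, hand, ...]. A call has 1 to 20 rows; each row is the pose to reach, as a shift and turn from the pose commanded when the call began, along the tool's axes at that moment; what a row does not reach only later rows make up. A row lasts 1/10 s, in which the tool goes at most 50 mm and 8.59 degrees, less where a joint would pass 70% of its speed; a pose out of reach is approached as far as the arm can. A call with a gripper value outside its range is refused whole. The fingers move at their own pace and stop on an object; the grip force is fixed at half the most. Time passes only in rows, so rows that repeat a pose let the fingers close. It gives the time, the measured TCP pose, the force, the opening and the grip force at its end, in the units of the state.
- robot.get_obs(): the state, without advancing time (a new reading comes with each control period).
- robot.snapshot(name): name is "scene" or "top"; returns a dict with "color" (384x512x3 uint8, red, green, blue), "range_z" (384x512 float32, m along the optical axis (not along the pixel's ray), 0 where there is no reading), "fx", "fy", "cx", "cy" (pixels), "T" (4x4, takes a point from camera to world coordinates). Camera axes: x right, y down, z forward; pixel columns grow to the right and rows downward; lengths in m; the calibration is good to about 2 mm. A picture is of the moment at which its call begins.
- robot.close_job(): hands the job in; it is judged then, once.
The state is a dict: "time": time; "joint_positions": joint angles; "qvel": joint speeds; "joint_torque": joint torques, N m; "tool_pos": TCP position; "ee_rot": TCP orientation; "wrist_force": force on the tool from outside, world axes, zero at the start; "wrist_torque": the same for the moment, N m; "width": finger opening in m; "finger_force": force on a finger pad.
Only numpy, scipy, OpenCV 4.12 (cv2) and the standard library are available. Lean on these libraries where they do the work, as an engineer would, in place of code of your own. Each camera call takes 0.05 s, during which the arm holds its last target. There are 200 camera calls.

## Working session

There is one attempt and no reset: what is moved stays moved. The work goes in short steps, Python scripts to look and compute and a tool call to move; the robot and the scene stay as the last step left them, time stands still between calls to the robot, and variables do not carry over. Pictures are saved under pics/ and viewed, at most 10 in all, crops included, and the job is handed in when it is done.

Besides the shell and the picture viewer there is one more tool, called by a JSON object that holds its "api" and its "payload", one argument or row to a line. arm_command: Moves the arm, as the interface text tells. Its arguments: {"type":"object","properties":{"targets":{"type":"array"}},"required":["targets"]}

```bash
mkdir -p pics; ls
cat > h.py <<'E'
import numpy as np, cv2
from bench import robot
def snap(cam,tag):
    s=robot.snapshot(cam); np.savez(f'pics/{tag}.npz',**s); return s
def world(s,u,v,z=None):
    K=[(u-s['cx'])/s['fx'],(v-s['cy'])/s['fy'],1.]
    T=s['T']
    if z is None:
        d=s['range_z'][int(round(v)),int(round(u))]
    else:
        r=T[:3,:3]@K; d=(z-T[2,3])/r[2]
    return T[:3,:3]@(np.array(K)*d)+T[:3,3]
E
python3 - <<'E'
from h import *
for c in('top','scene'):
    s=snap(c,c+'0'); cv2.imwrite(f'pics/{c}0.png',cv2.resize(s['color'][:,:,::-1],(800,600),interpolation=cv2.INTER_CUBIC))
    print(c,s['fx'],s['cx'],s['cy'],np.round(s['T'],3).tolist())
o=robot.get_obs();print({k:np.round(v,3) for k,v in o.items()})
E
```

```text
pics
top 421.31512644365375 247.25487350112766 196.26469166589956 [[-0.004, -0.999, 0.051, 0.485], [-1.0, 0.004, 0.01, -0.047], [-0.01, -0.05, -0.999, 1.291], [0.0, 0.0, 0.0, 1.0]]
scene 392.4910023784901 256.24907816427634 195.42160380585747 [[-0.508, 0.708, -0.491, 1.047], [0.862, 0.413, -0.295, 0.252], [-0.006, -0.572, -0.82, 0.944], [0.0, 0.0, 0.0, 1.0]]
{'time': np.float64(0.1), 'joint_positions': array([-1.303,  0.088,  1.372, -0.   ,  1.684, -0.103]), 'qvel': array([-0.002, -0.001, -0.004,  0.001, -0.   , -0.001]), 'joint_torque': array([ 2.0000e-03, -3.4125e+01, -3.0330e+01,  7.2000e-02,  3.0000e-02,
       -0.0000e+00]), 'tool_pos': array([ 0.199, -0.512,  0.204]), 'ee_rot': array([-3.14 , -0.   ,  0.371]), 'wrist_force': array([-0.117,  0.614,  0.324]), 'wrist_torque': array([-0.011,  0.049,  0.007]), 'finger_force': np.float64(0.0), 'width': np.float64(0.094)}
```

View pics/top0.png

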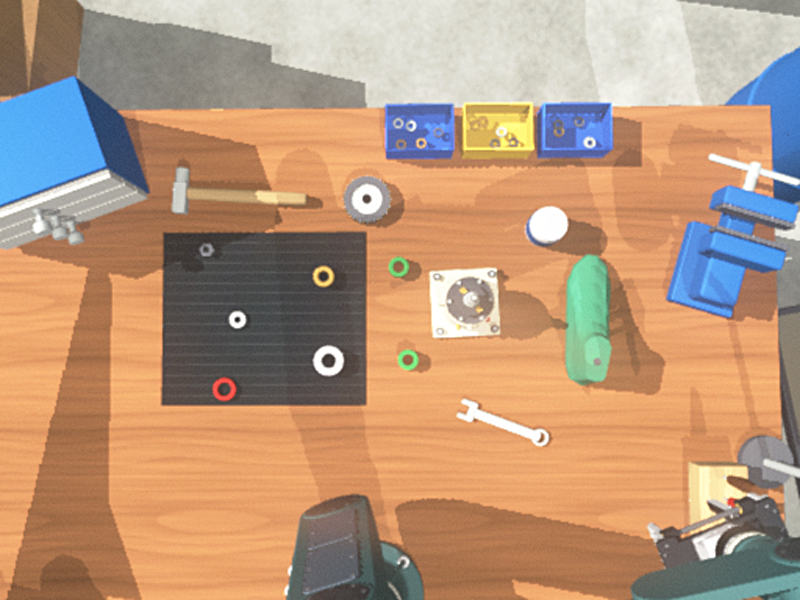

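View pics/scene0.png

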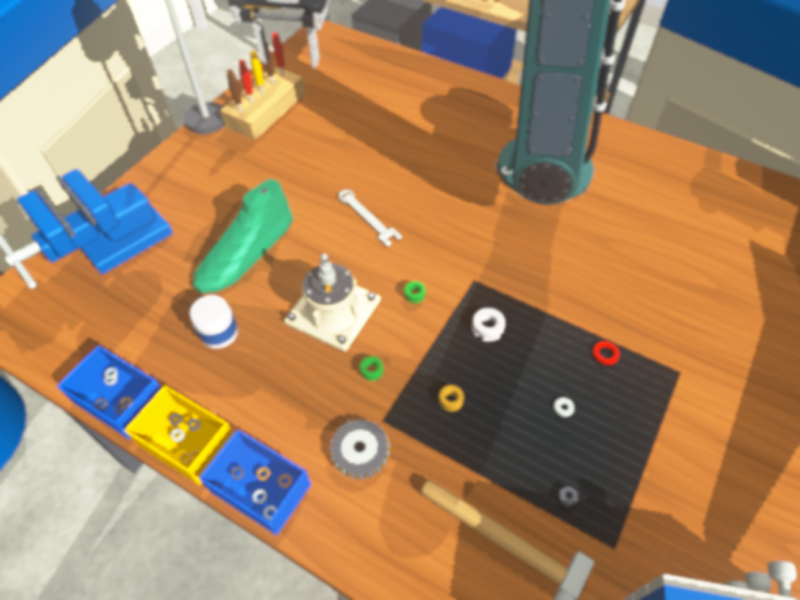

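Candidates: the collar is the white ring at top (328,360). The brass ring at (323,276) is the bush; the green rings at (398,267) and (408,360) and the red one at (224,389) have its shape but the wrong colour. The small steel ring at (237,320) is the washer, and the hex nut at (206,250) is not. The head is at (465,302). Next: close crops and centres.

```bash
cat > m.py <<'E'
from h import *
S={c:dict(np.load(f'pics/{c}0.npz')) for c in('top','scene')}
def crop(c,u,v,r=32,rv=24):
    u=int(u*.64);v=int(v*.64);return cv2.resize(S[c]['color'][v-rv:v+rv,u-r:u+r,::-1],(400,300),interpolation=cv2.INTER_CUBIC)
a=np.vstack([np.hstack([crop('top',465,302),crop('scene',328,290)]),np.hstack([crop('top',325,318,48,36),crop('scene',490,350,48,36)])])
cv2.imwrite('pics/crop1.png',a)
def blob(c,u,v,ztop,f,r=18):
    s=S[c];u=int(u*.64);v=int(v*.64)
    im=s['color'][v-r:v+r,u-r:u+r].astype(int);R,G,B=im[...,0],im[...,1],im[...,2]
    m=f(R,G,B).astype(np.uint8)
    n,l,st,ce=cv2.connectedComponentsWithStats(m)
    k=1+st[1:,4].argmax();ys,xs=np.where(l==k)
    (cx,cy),rad=cv2.minEnclosingCircle(np.stack([xs,ys],1).astype(np.float32))
    M=cv2.findContours((l==k).astype(np.uint8),cv2.RETR_EXTERNAL,cv2.CHAIN_APPROX_NONE)[0][0]
    e=cv2.fitEllipse(M)
    d=s['range_z'][v-r:v+r,u-r:u+r][ys,xs]
    P=np.array([world(s,x+u-r,y+v-r) for x,y in zip(xs,ys)])
    print(c,st[k],'ell',np.round(e,1).tolist() if 0 else [np.round(q,1) for q in e],'->',np.round(world(s,e[0][0]+u-r,e[0][1]+v-r,ztop)*1000,1),'medz',np.round(np.median(P[:,2])*1000,1))
    t=P[P[:,2]>ztop-.004]
    print('    top pts box centre',np.round((t[:,:2].min(0)+t[:,:2].max(0))*500,1),'mean',np.round(t.mean(0)*1000,1),len(t))
white=lambda R,G,B:(R>150)&(G>150)&(B>150)
brass=lambda R,G,B:(R>120)&(R-B>60)
blob('top',328,360,.027,white);blob('scene',489,322,.027,white)
blob('top',323,276,.023,brass);blob('scene',452,397,.023,brass)
blob('top',237,320,.011,white);blob('scene',565,406,.011,white)
# head: high points
for c,u,v in(('top',470,300),('scene',326,275)):
    s=S[c];u=int(u*.64);v=int(v*.64);r=30
    P=np.array([np.r_[world(s,x,y),x,y] for y in range(v-r,v+r) for x in range(u-r,u+r)])
    for lo,hi in((.145,.175),(.121,.138),(.106,.11),(.096,.103),(.06,.09),(.01,.03)):
        q=P[(P[:,2]>lo)&(P[:,2]<hi)]
        if len(q): print(c,lo,len(q),'mean',np.round(q.mean(0)*[1e3,1e3,1e3,1,1],1),'box',np.round(q[:,:2].min(0)*1e3),np.round(q[:,:2].max(0)*1e3))
E
python3 m.py
```

```text
top [  9   9  20  20 238] ell [array([18.8, 18.3]), array([18.6, 18.7]), np.float64(105.8)] -> [446.9  77.7  27. ] medz 27.4
    top pts box centre [451.3  28.6] mean [446.7  74.5  47.7] 192
scene [  9   9  20  22 310] ell [array([18.7, 18.9]), array([19. , 21.2]), np.float64(157.5)] -> [453.   77.6  27. ] medz 26.2
    top pts box centre [733.1 149.6] mean [452.2  76.6  31.6] 210
top [ 12  12  14  14 119] ell [array([18.5, 18.5]), array([13. , 13.2]), np.float64(115.8)] -> [609.3  88.1  23. ] medz 23.1
    top pts box centre [555.4  29.1] mean [606.8  85.2  37.6] 93
scene [ 10  10  16  18 212] ell [array([17.7, 18.2]), array([15.3, 17.3]), np.float64(166.0)] -> [613.8  87.   23. ] medz 21.7
    top pts box centre [610.8  85.4] mean [611.9  86.2  23.2] 129
top [14 13 10 11 83] ell [array([18.5, 18. ]), array([ 9.7, 10.4]), np.float64(171.0)] -> [527.  257.2  11. ] medz 11.5
    top pts box centre [527.1 256.6] mean [526.5 256.4  12. ] 68
scene [ 12  13  13  13 110] ell [array([17.9, 19.1]), array([10.5, 12.7]), np.float64(128.1)] -> [528.5 254.2  11. ] medz 10.9
    top pts box centr
[... 401 characters left out ...]
 181 mean [ 554.  -180.6   83.8  297.9  193.2] box [ 506. -239.] [ 608. -137.]
top 0.01 910 mean [ 553.8 -180.4   16.4  295.4  194.5] box [ 492. -254.] [ 623. -119.]
scene 0.145 34 mean [ 561.3 -186.4  158.   207.4  166.3] box [ 554. -193.] [ 566. -180.]
scene 0.121 49 mean [ 563.9 -184.   127.4  208.9  174.6] box [ 550. -197.] [ 572. -174.]
scene 0.106 20 mean [ 570.4 -179.4  107.8  209.7  181.5] box [ 555. -195.] [ 580. -172.]
scene 0.096 183 mean [ 564.8 -183.4  100.   209.9  181.2] box [ 528. -228.] [ 594. -147.]
scene 0.06 256 mean [ 580.1 -168.7   79.8  212.   191.9] box [ 514. -232.] [ 613. -136.]
scene 0.01 396 mean [ 553.7 -193.3   17.5  212.3  194.7] box [ 443. -387.] [ 626. -124.]
```

View pics/crop1.png

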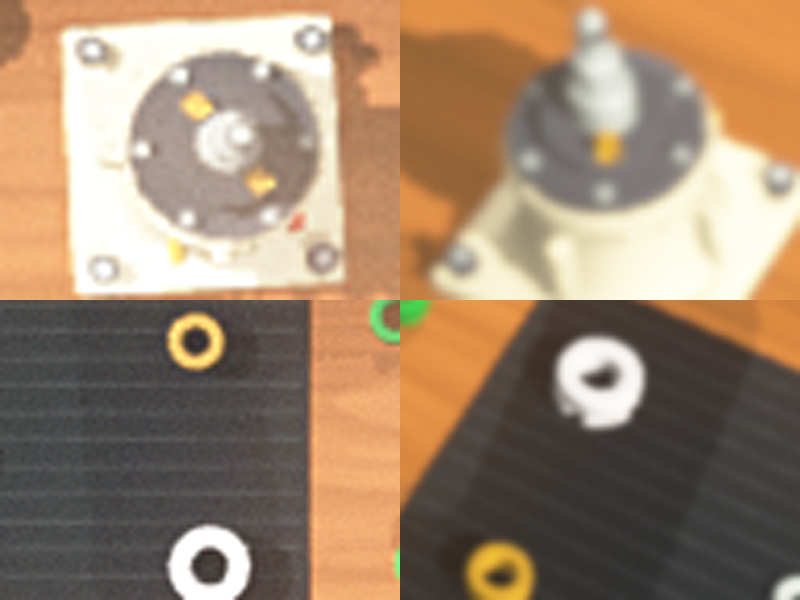

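The crops agree with the description. In the top view the brass dogs sit at crop (197,105) and (261,182) beside the bright spindle. The collar is the white ring with a slot visible near (568,405), and the bush is brass. The two cameras differ by about 5 mm in x, so I'll take the mean and centre the parts by gripping them. I'm moving to hover over the collar.

{"api": "arm_command", "payload": {
  "targets": [0,0,21.3,447.8,-458.9,106,-1,0,0,21.3,447.8,-458.9,106,-1,0,0,21.3,447.8,-458.9,106,-1,0,0,21.3,447.8,-458.9,106,-1,0,0,21.3,447.8,-458.9,106,-1,0,0,21.3,447.8,-458.9,106,-1,0,0,21.3,447.8,-458.9,106,-1,0,0,21.3,447.8,-458.9,106,-1,0,0,21.3,447.8,-458.9,106,-1,0,0,21.3,447.8,-458.9,106,-1,0,0,21.3,447.8,-458.9,106,-1,0,0,21.3,447.8,-458.9,106,-1,0,0,21.3,447.8,-458.9,106,-1,0,0,21.3,447.8,-458.9,106,-1,0,0,21.3,447.8,-458.9,106,-1,0,0,21.3,447.8,-458.9,106,-1]
}}

```text
time: 1.7
tool_pos: [0.45, 0.0764, 0.0993]
ee_rot: [3.141, 0.001, -0.002]
wrist_force: [0.3, 0.5, 0.1]
width: 0.0936
finger_force: 0.0
```

Run:
```python
from h import *
o=robot.get_obs();print({k:np.round(o[k],4) for k in('time','tool_pos','ee_rot','wrist_force','joint_positions')})
t=dict(np.load('pics/top0.npz'));s=dict(np.load('pics/scene0.npz'))
a=world(t,265+197/6.25-.5,169+105/6.25-.5,.108);b=world(t,265+261/6.25-.5,169+182/6.25-.5,.108)
print('dogs',a,b,(a+b)/2,np.degrees(np.arctan2(*(a-b)[1::-1])))
p=world(s,265+168/4.1667-.5,188+105/4.1667-.5,.007)-world(s,*[0,0],.007)*0
print('slot',p,np.degrees(np.arctan2(p[1]-.0776,p[0]-.453)))
# scene collar crop enlarged
cv2.imwrite('pics/col.png',cv2.resize(s['color'][190:222,297:329,::-1],(576,576),interpolation=cv2.INTER_CUBIC))
```

```text
{'time': np.float64(1.7), 'tool_pos': array([0.45  , 0.0764, 0.0993]), 'ee_rot': array([ 3.1408e+00,  6.0000e-04, -1.9000e-03]), 'wrist_force': array([0.3119, 0.4871, 0.0721]), 'joint_positions': array([ 4.4300e-02, -7.5900e-02,  1.7472e+00, -8.0000e-04,  1.4709e+00,
        1.6171e+00])}
dogs [ 0.57473423 -0.17291239  0.108     ] [ 0.53992874 -0.2012852   0.108     ] [ 0.55733148 -0.18709879  0.108     ] 39.186289597261116
slot [0.46874555 0.06305421 0.007     ] -42.731858454691185
```

View pics/col.png

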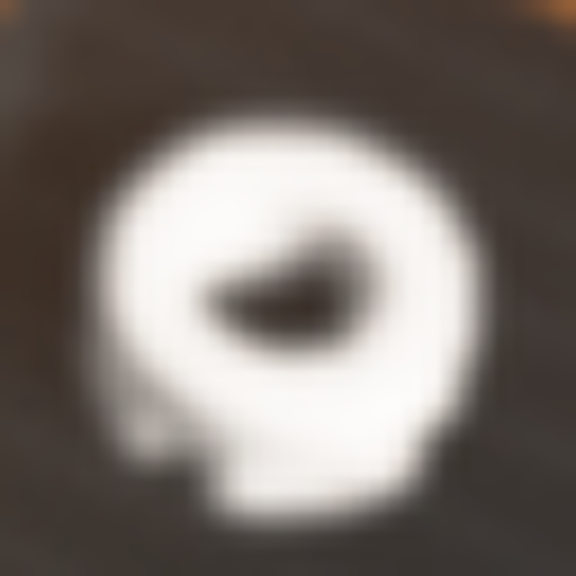

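The crop shows two slots, near (185,460) and (435,455) in the enlarged image.

Run:
```python
from h import *
s=dict(np.load('pics/scene0.npz'))
for u,v in((185,460),(435,455)):
    for z in(.006,.009):
        p=world(s,297+u/18-.5,190+v/18-.5,z);d=p[:2]-[.453,.0776];print(p,np.hypot(*d),np.degrees(np.arctan2(d[1],d[0])))
```

```text
[0.47238912 0.07110473 0.006     ] 0.02044814503193079 -18.52061725670261
[0.47422762 0.07168249 0.009     ] 0.022036984431453622 -15.576604408938287
[0.45188468 0.1044053  0.006     ] 0.026828496097390197 92.38260666701406
[0.45378878 0.1048765  0.009     ] 0.02728790274330243 88.34358469132528
```

{"api": "arm_command", "payload": {
  "targets": [0,0,0,0,0,45,-1,0,0,0,0,0,90,-1,0,0,0,0,0,95,-1,0,0,0,0,0,95,-1,0,0,0,0,0,95,0,0,0,0,0,0,95,0.3,0,0,0,0,0,95,0.5,0,0,0,0,0,95,1,0,0,0,0,0,95,1,0,0,0,0,0,95,1]
}}

```text
time: 2.7
tool_pos: [0.4504, 0.0772, 0.0046]
ee_rot: [3.141, -0.0, -0.001]
wrist_force: [-0.1, -0.4, 1.6]
width: 0.0554
finger_force: 30.0
```

{"api": "arm_command", "payload": {
  "targets": [0,0,0,0,0,0,-0.6,0,0,0,0,0,0,-0.6,0,0,-8.5,0,0,0,-0.6,0,0,-17,0,0,0,-0.6,0,0,-25.5,0,0,0,-0.6,0,0,-34,0,0,0,-0.6,0,0,-42.5,0,0,0,-0.6,0,0,-51,0,0,0,-0.6,0,0,-59.5,0,0,0,-0.6,0,0,-68,0,0,0,-0.6,0,0,-76.5,0,0,0,-0.6,0,0,-85,0,0,0,-0.6,0,0,-90,0,0,0,-0.6,0,0,-90,0,0,0,0,0,0,-90,0,0,0,0.5,0,0,-90,0,0,0,1,0,0,-90,0,0,0,1,0,0,-90,0,0,0,1]
}}

```text
time: 4.5
tool_pos: [0.4501, 0.0774, 0.0044]
ee_rot: [-3.141, 0.0, 1.569]
wrist_force: [-0.9, 0.1, 0.6]
width: 0.0554
finger_force: 30.0
```

Run:
```python
from h import *
s=snap('scene','sc1')
cv2.imwrite('pics/sc1.png',cv2.resize(s['color'][170:242,265:361,::-1],(800,600),interpolation=cv2.INTER_CUBIC))
```

```text
(no output)
```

View pics/sc1.png

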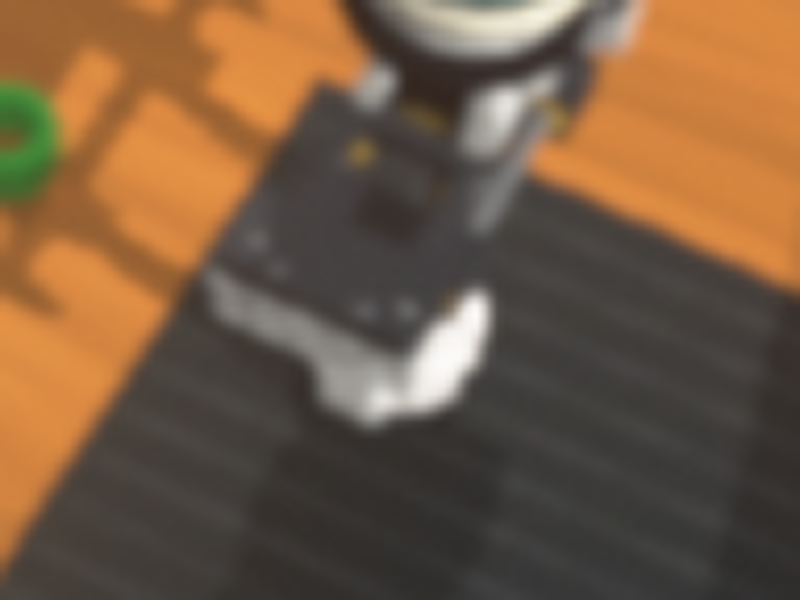

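{"api": "arm_command", "payload": {
  "targets": [0,0,0,0,0,-20,1,0,0,0,0,0,-60,1,0,0,0,0,0,-110,1,0,0,0,0,0,-160,1,0,0,8.5,-30,12,-180,1,0,0,17,-70,29,-180,1,0,0,25.5,-110,45,-180,1,0,0,34,-150,62,-180,1,0,0,42.5,-190,79,-180,1,0,0,51,-225,93,-180,1,0,0,57,-250,104,-180,1,0,0,60,-263.9,109.4,-180,1,0,0,60,-263.9,109.4,-180,1,0,0,60,-263.9,109.4,-180,1,0,0,60,-263.9,109.4,-180,1,0,0,60,-263.9,109.4,-180,1]
}}

```text
time: 6.15
tool_pos: [0.5594, -0.1856, 0.1848]
ee_rot: [3.141, -0.0, 0.524]
wrist_force: [-0.2, -0.1, -1.6]
width: 0.055
finger_force: 30.0
```

Run:
```python
from h import *
t=dict(np.load('pics/top0.npz'));s0=dict(np.load('pics/scene0.npz'))
print('nose top cam',world(t,303.2,190.4,.166), 'nose scene', world(s0,208-31.5+ (592-400)/6.25-.5+0.5-.5, 0+185-24+20/6.25-.5,.166))
s=snap('scene','sc2')
a=cv2.resize(s['color'][140:212,160:256,::-1],(800,600),interpolation=cv2.INTER_CUBIC)
cv2.imwrite('pics/sc2.png',a)
o=robot.get_obs();print({k:np.round(o[k],4) for k in('time','tool_pos','ee_rot','wrist_force','wrist_torque','joint_positions','width')})
```

```text
nose top cam [ 0.55656393 -0.18576987  0.166     ] nose scene [ 0.56019065 -0.18827518  0.166     ]
{'time': np.float64(6.2), 'tool_pos': array([ 0.5594, -0.1857,  0.1848]), 'ee_rot': array([ 3.1412e+00, -3.0000e-04,  5.2420e-01]), 'wrist_force': array([-0.2493,  1.0132, -1.0315]), 'wrist_torque': array([-0.0663,  0.0491,  0.0473]), 'joint_positions': array([-4.1670e-01,  1.7940e-01,  1.3085e+00,  1.0000e-04,  1.6533e+00,
        6.2990e-01]), 'width': np.float64(0.0557)}
```

View pics/sc2.png

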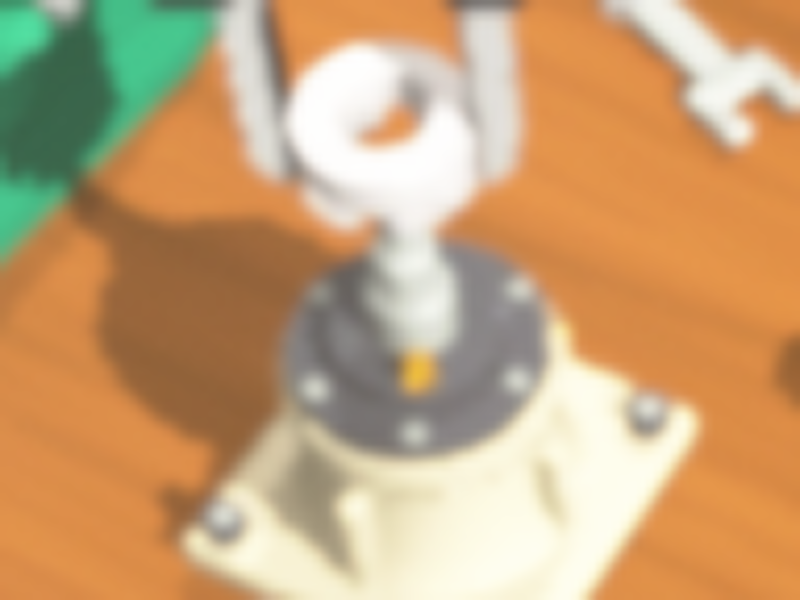

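The collar is held level above the spindle, with its top face centred near crop (383,115) and the spindle at (405–415, 245–320). I'll use the held collar to calibrate the scene camera at this spot.

Run:
```python
from h import *
s=dict(np.load('pics/sc2.npz'));s0=dict(np.load('pics/scene0.npz'))
im=s['color'].astype(int);m=((im.min(2)>195)).astype(np.uint8)
m[:144]=0;m[168:]=0;m[:,:194]=0;m[:,217:]=0
P=np.array([world(s,u,v) for v,u in zip(*np.where(m))])
q=P[(P[:,2]>.2)&(P[:,2]<.213)];print('collar top face',len(q),q.mean(0),(q.max(0)+q.min(0))/2)
print('by eye',world(s,160+383/8.333-.5,140+115/8.333-.5,.2075))
print('nose',world(s0,207.2,164.0,.166))
# shaft edges: per row centre of spindle bright pixels in scene0
a=s0['color'].astype(int)
for v in range(161,184,2):
    r=a[v,198:220];print(v,[int(x) for x in r.mean(1)], int(1e3*world(s0,208,v)[2]))
```

```text
collar top face 236 [ 0.56459288 -0.18521752  0.20708319] [ 0.56245938 -0.18536467  0.20643877]
by eye [ 0.56028031 -0.18645858  0.2075    ]
nose [ 0.56039124 -0.18664478  0.166     ]
161 [143, 142, 140, 138, 136, 135, 136, 140, 149, 157, 155, 149, 147, 146, 148, 148, 149, 150, 151, 152, 152, 153] 0
163 [144, 145, 145, 144, 144, 142, 145, 160, 190, 213, 210, 181, 151, 141, 141, 142, 144, 146, 147, 148, 148, 149] 167
165 [144, 143, 143, 142, 143, 143, 145, 158, 188, 211, 208, 180, 152, 140, 136, 136, 137, 139, 140, 143, 144, 145] 161
167 [145, 146, 146, 145, 144, 143, 141, 142, 152, 162, 168, 176, 175, 166, 152, 141, 138, 137, 136, 136, 137, 138] 156
169 [125, 134, 140, 141, 140, 142, 151, 163, 176, 197, 216, 222, 219, 208, 175, 147, 140, 139, 140, 140, 140, 139] 147
171 [107, 107, 105, 104, 99, 105, 131, 169, 203, 224, 234, 239, 237, 226, 196, 163, 139, 131, 131, 134, 137, 138] 143
173 [105, 96, 87, 84, 88, 102, 123, 145, 173, 201, 220, 225, 226, 223, 217, 199, 164, 133, 122, 122, 125, 129] 137
175 [117, 109, 93, 86, 93, 118, 152, 172, 179, 192, 211, 221, 226, 229, 228, 219, 183, 142, 123, 120, 121, 126] 126
177 [98, 100, 102, 97, 93, 103, 131, 162, 188, 206, 220, 229, 236, 240, 235, 221, 188, 147, 124, 120, 122, 128] 121
179 [93, 102, 113, 115, 112, 109, 113, 130, 154, 179, 199, 215, 222, 225, 224, 214, 184, 146, 125, 120, 121, 122] 115
181 [95, 101, 113, 119, 120, 120, 120, 126, 140, 158, 179, 197, 207, 209, 201, 178, 150, 129, 123, 123, 122, 121] 106
183 [103, 100, 105, 114, 118, 120, 119, 115, 109, 113, 134, 156, 163, 159, 143, 129, 124, 123, 124, 125, 123, 120] 102
```

{"api": "arm_command", "payload": {
  "targets": [0,0,0,0,0,20,1,0,0,0,0,0,40,1,0,0,0,0,0,56,1,0,0,0,0,0,59,1,0,0,0,0,0,59,1]
}}

```text
time: 6.7
tool_pos: [0.5592, -0.1861, 0.1252]
ee_rot: [-3.141, 0.001, 0.523]
wrist_force: [0.5, -0.0, -0.4]
width: 0.0554
finger_force: 30.0
```

{"api": "arm_command", "payload": {
  "targets": [0,0,0,0,0,2,1,0,0,0,0,0,4,1,0,0,0,0,0,4,1]
}}

```text
time: 7.0
tool_pos: [0.5599, -0.1869, 0.1222]
ee_rot: [3.14, -0.001, 0.523]
wrist_force: [-0.1, 0.0, -0.6]
width: 0.0554
finger_force: 30.0
```

{"api": "arm_command", "payload": {
  "targets": [0,0,0,0,0,2,1,0,0,0,0,0,3,1,0,0,0,0,0,3,1]
}}

```text
time: 7.3
tool_pos: [0.5593, -0.1871, 0.1184]
ee_rot: [3.141, 0.001, 0.522]
wrist_force: [-1.1, -1.2, -0.7]
width: 0.0551
finger_force: 30.0
```

{"api": "arm_command", "payload": {
  "targets": [0,0,0,0,0,1.5,1,0,0,0,0,0,3,1,0,0,0,0,0,3,1]
}}

```text
time: 7.6
tool_pos: [0.5593, -0.1871, 0.1152]
ee_rot: [3.141, 0.001, 0.522]
wrist_force: [-1.6, -2.9, -1.8]
width: 0.0552
finger_force: 30.0
```

{"api": "arm_command", "payload": {
  "targets": [0,0,0,-0.5,0.3,0,1,0,0,0,-0.5,0.3,2,1,0,0,0,-0.5,0.3,4,1,0,0,0,-0.5,0.3,5,1,0,0,0,-0.5,0.3,5,1]
}}

```text
time: 8.1
tool_pos: [0.559, -0.1871, 0.1101]
ee_rot: [-3.141, 0.0, 0.523]
wrist_force: [-0.3, -0.6, -0.8]
width: 0.0554
finger_force: 30.0
```

{"api": "arm_command", "payload": {
  "targets": [0,0,0,0,0,1,1,0,0,0,0,0,2,1,0,0,0,0,0,3,1,0,0,0,0,0,3,1]
}}

```text
time: 8.5
tool_pos: [0.5592, -0.1872, 0.1089]
ee_rot: [3.141, -0.0, 0.523]
wrist_force: [-4.6, -0.3, 5.1]
width: 0.0555
finger_force: 30.0
```

{"api": "arm_command", "payload": {
  "targets": [0,0,0,0,0,1,1,0,0,-4,0,0,1.5,1,0,0,-8,0,0,1.5,1,0,0,-12,0,0,1.5,1]
}}

```text
time: 8.9
tool_pos: [0.5593, -0.1871, 0.1072]
ee_rot: [3.141, -0.0, 0.735]
wrist_force: [-1.2, -0.2, -0.0]
width: 0.0554
finger_force: 30.0
```

{"api": "arm_command", "payload": {
  "targets": [0,0,-4,0,0,0,1,0,0,-8,0,0,0,1]
}}

```text
time: 9.1
tool_pos: [0.5591, -0.187, 0.106]
ee_rot: [-3.141, -0.0, 0.874]
wrist_force: [-2.0, -1.5, 0.5]
width: 0.0552
finger_force: 30.0
```

The force dropped and z keeps falling near the expected angle, so the dogs have entered the slots. I'll lower gently.

{"api": "arm_command", "payload": {
  "targets": [0,0,0,0,0,1,1,0,0,0,0,0,2,1,0,0,0,0,0,2.5,1,0,0,0,0,0,2.5,1]
}}

```text
time: 9.5
tool_pos: [0.5591, -0.1871, 0.1037]
ee_rot: [-3.141, -0.0, 0.871]
wrist_force: [-3.2, 0.8, 3.6]
width: 0.0554
finger_force: 30.0
```

{"api": "arm_command", "payload": {
  "targets": [0,0,0,0,0,1,1,0,0,0,0,0,1.5,1,0,0,0,0,0,1.5,1]
}}

```text
time: 9.8
tool_pos: [0.5592, -0.187, 0.1023]
ee_rot: [-3.141, -0.0, 0.871]
wrist_force: [-4.5, -1.2, 5.1]
width: 0.0555
finger_force: 30.0
```

{"api": "arm_command", "payload": {
  "targets": [0,0,0,-0.3,-0.3,0,1,0,0,0,-0.3,-0.3,0,1]
}}

```text
time: 10.0
tool_pos: [0.5591, -0.1871, 0.1022]
ee_rot: [3.141, -0.001, 0.871]
wrist_force: [-2.4, 0.7, 4.4]
width: 0.0556
finger_force: 30.0
```

Run:
```python
from h import *
o=robot.get_obs();print({k:np.round(o[k],4) for k in('time','tool_pos','ee_rot','wrist_force','wrist_torque')})
```

```text
{'time': np.float64(10.0), 'tool_pos': array([ 0.5591, -0.1871,  0.1022]), 'ee_rot': array([ 3.141e+00, -6.000e-04,  8.715e-01]), 'wrist_force': array([-2.4117,  0.6821,  4.3891]), 'wrist_torque': array([ 0.0255,  0.5703, -0.245 ])}
```

{"api": "arm_command", "payload": {
  "targets": [0,0,2,-0.2,-0.2,0,1,0,0,4,-0.2,-0.2,0,1,0,0,4,-0.2,-0.2,0,1]
}}

```text
time: 10.3
tool_pos: [0.5592, -0.1872, 0.1014]
ee_rot: [3.141, -0.001, 0.802]
wrist_force: [-0.1, -0.7, 1.6]
width: 0.0551
finger_force: 30.0
```

```bash
cat > o.py <<'E'
from h import *
o=robot.get_obs();print({k:np.round(o[k],4) for k in('time','tool_pos','ee_rot','wrist_force','wrist_torque','width')})
E
python3 o.py
```

```text
{'time': np.float64(10.3), 'tool_pos': array([ 0.5592, -0.1872,  0.1014]), 'ee_rot': array([ 3.1408e+00, -8.0000e-04,  8.0240e-01]), 'wrist_force': array([-0.0669, -0.661 ,  1.6392]), 'wrist_torque': array([-0.0776,  0.0634,  0.0237]), 'width': np.float64(0.0551)}
```

{"api": "arm_command", "payload": {
  "targets": [0,0,0,0,0,1,1,0,0,0,0,0,2,1,0,0,0,0,0,2,1]
}}

```text
time: 10.6
tool_pos: [0.5592, -0.1872, 0.101]
ee_rot: [3.14, -0.001, 0.803]
wrist_force: [-1.2, -0.0, 5.3]
width: 0.0552
finger_force: 30.0
```

```bash
python3 o.py
```

```text
{'time': np.float64(10.6), 'tool_pos': array([ 0.5592, -0.1872,  0.101 ]), 'ee_rot': array([ 3.140e+00, -1.100e-03,  8.027e-01]), 'wrist_force': array([-1.1855, -0.0473,  5.3006]), 'wrist_torque': array([ 0.1574,  0.3748, -0.0718]), 'width': np.float64(0.0552)}
```

The collar is fully home: TCP is at 101.0, the torque has gone and the contact is firm. I'll unload, release, lift and go to the bush.

{"api": "arm_command", "payload": {
  "targets": [0,0,0,0,0,-1.5,1,0,0,0,0,0,-1.5,0,0,0,0,0,0,-1.5,-1,0,0,0,0,0,-1.5,-1,0,0,0,0,0,-30,-1,0,0,0,0,0,-76,-1,0,0,0,0,0,-80,-1,0,0,0,35,-23,-80,-1,0,0,0,75,-49,-80,-1,0,0,0,117,-76,-80,-1,0,0,0,160,-104,-80,-1,0,0,0,200,-130,-60,-1,0,0,0,225,-147,-30,-1,0,0,0,234,-152.8,10,-1,0,0,0,234,-152.8,30,-1,0,0,0,234,-152.8,30,-1]
}}

```text
time: 12.2
tool_pos: [0.6079, 0.0877, 0.0643]
ee_rot: [-3.135, 0.007, 0.803]
wrist_force: [0.1, 0.0, -0.5]
width: 0.0938
finger_force: 0.0
```

Run:
```python
from h import *
o=robot.get_obs();print({k:np.round(o[k],4) for k in('time','tool_pos','ee_rot','wrist_force')})
a=snap('top','t3');b=snap('scene','s3')
im=np.hstack([cv2.resize(a['color'][160:220,250:330,::-1],(400,300),interpolation=3),cv2.resize(b['color'][145:205,168:248,::-1],(400,300),interpolation=3)])
im2=np.hstack([cv2.resize(a['color'][140:215,160:260,::-1],(400,300),interpolation=3),cv2.resize(b['color'][210:285,240:340,::-1],(400,300),interpolation=3)])
cv2.imwrite('pics/v3.png',np.vstack([im,im2]))
for s,u,v in((a,300.5,191.5),(b,208.5,173)):
    P=np.array([world(s,x,y) for y in range(int(v)-14,int(v)+15) for x in range(int(u)-14,int(u)+15)])
    q=P[(P[:,2]>.119)&(P[:,2]<.128)];d=np.hypot(q[:,0]-q[:,0].mean(),q[:,1]-q[:,1].mean());q=q[d<.03];print('collar top',len(q),q.mean(0),(q.min(0)+q.max(0))/2)
    print('plane',np.linalg.lstsq(np.c_[q[:,:2]-q[:,:2].mean(0),np.ones(len(q))],q[:,2],rcond=None)[0])
```

```text
{'time': np.float64(12.2), 'tool_pos': array([0.6079, 0.0877, 0.0643]), 'ee_rot': array([-3.1348,  0.0074,  0.8033]), 'wrist_force': array([ 0.1328,  0.0195, -0.4589])}
collar top 244 [ 0.5568246  -0.1859105   0.12429744] [ 0.55774347 -0.18630287  0.12357697]
plane [-0.00315243  0.01136349  0.12429744]
collar top 215 [ 0.56402731 -0.183757    0.12415825] [ 0.56068324 -0.18622873  0.12350486]
plane [-0.01877677 -0.0240361   0.12415825]
```

View pics/v3.png

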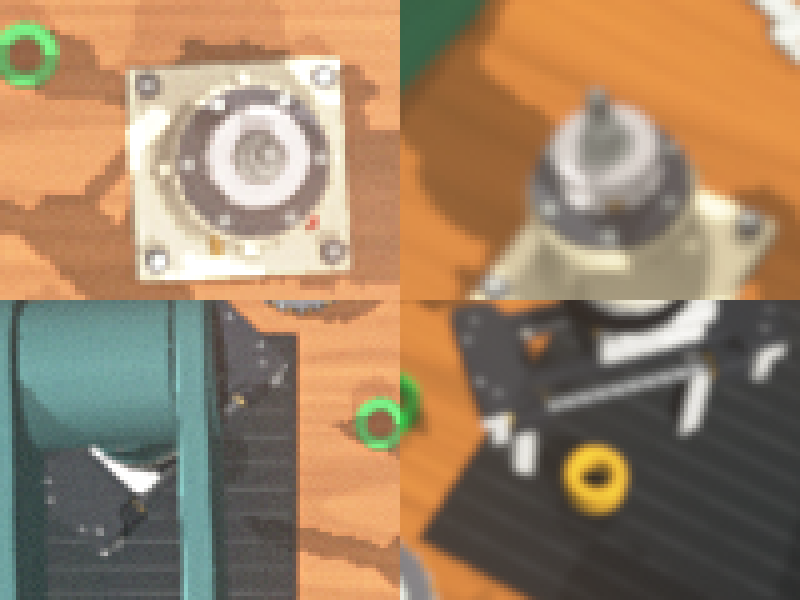

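The collar lies flat on the flange with its top at 124.2 mm, spindle up through it. The bush (bottom right) is between the open fingers. I'll go down to it.

{"api": "arm_command", "payload": {
  "targets": [0,0,0,0,0,0,-1,0,0,0,0,0,30,-1,0,0,0,0,0,30,-1,0,0,0,0,0,30,-1]
}}

```text
time: 12.7
tool_pos: [0.6117, 0.0868, 0.041]
ee_rot: [3.141, -0.0, 0.801]
wrist_force: [-0.4, -0.3, 0.1]
width: 0.094
finger_force: 0.0
```

{"api": "arm_command", "payload": {
  "targets": [0,0,0,0,0,20,-1,0,0,0,0,0,34,0,0,0,0,0,0,36,0,0,0,0,0,0,36,0.5,0,0,0,0,0,36,1,0,0,0,0,0,36,1,0,0,0,0,0,36,1]
}}

```text
time: 13.4
tool_pos: [0.6118, 0.0872, 0.0046]
ee_rot: [3.141, -0.001, 0.802]
wrist_force: [-0.1, -0.5, -0.1]
width: 0.0492
finger_force: 0.0
```

{"api": "arm_command", "payload": {
  "targets": [0,0,0,0,0,0,-0.4,0,0,0,0,0,0,-0.4,0,0,-8.5,0,0,0,-0.4,0,0,-17,0,0,0,-0.4,0,0,-25.5,0,0,0,-0.4,0,0,-34,0,0,0,-0.4,0,0,-42.5,0,0,0,-0.4,0,0,-51,0,0,0,-0.4,0,0,-59.5,0,0,0,-0.4,0,0,-68,0,0,0,-0.4,0,0,-76.5,0,0,0,-0.4,0,0,-85,0,0,0,-0.4,0,0,-90,0,0,0,0,0,0,-90,0,0,0,0.3,0,0,-90,0,0,0,1,0,0,-90,0,0,0,1,0,0,-90,0,0,0,1,0,0,-90,0,0,0,1]
}}

```text
time: 15.2
tool_pos: [0.6113, 0.0871, 0.0039]
ee_rot: [-3.141, -0.0, 2.372]
wrist_force: [-0.7, -1.4, 0.1]
width: 0.0394
finger_force: 30.0
```

The first closure had not finished, so I'll centre once more at the other angle.

{"api": "arm_command", "payload": {
  "targets": [0,0,0,0,0,0,-0.4,0,0,0,0,0,0,-0.4,0,0,8.5,0,0,0,-0.4,0,0,17,0,0,0,-0.4,0,0,25.5,0,0,0,-0.4,0,0,34,0,0,0,-0.4,0,0,42.5,0,0,0,-0.4,0,0,51,0,0,0,-0.4,0,0,59.5,0,0,0,-0.4,0,0,68,0,0,0,-0.4,0,0,76.5,0,0,0,-0.4,0,0,85,0,0,0,-0.4,0,0,90,0,0,0,0,0,0,90,0,0,0,0.3,0,0,90,0,0,0,1,0,0,90,0,0,0,1,0,0,90,0,0,0,1,0,0,90,0,0,0,1,0,0,90,0,0,0,1]
}}

```text
time: 17.1
tool_pos: [0.6115, 0.0872, 0.004]
ee_rot: [3.142, -0.0, 0.802]
wrist_force: [0.5, -0.3, -1.0]
width: 0.039
finger_force: 30.0
```

{"api": "arm_command", "payload": {
  "targets": [0,0,0,0,0,-20,1,0,0,0,0,0,-65,1,0,0,0,0,0,-110,1,0,0,0,0,0,-155,1,0,0,0,-30,20,-174,1,0,0,0,-70,46,-174,1,0,0,0,-112,73,-174,1,0,0,0,-154,101,-174,1,0,0,0,-190,124,-174,1,0,0,0,-216,141,-174,1,0,0,0,-230,150.5,-174,1,0,0,0,-233.6,152.9,-174,1,0,0,0,-233.6,152.9,-174,1,0,0,0,-233.6,152.9,-174,1,0,0,0,-233.6,152.9,-174,1]
}}

```text
time: 18.6
tool_pos: [0.5593, -0.1854, 0.178]
ee_rot: [-3.141, -0.0, 0.804]
wrist_force: [-0.5, 0.2, -1.9]
width: 0.0391
finger_force: 30.0
```

{"api": "arm_command", "payload": {
  "targets": [0,0,0,0,0,10,1,0,0,0,0,0,22,1,0,0,0,0,0,30,1,0,0,0,0,0,30,1,0,0,0,0,0,30,1]
}}

```text
time: 19.1
tool_pos: [0.5586, -0.1869, 0.1473]
ee_rot: [-3.14, 0.0, 0.802]
wrist_force: [-0.2, 0.5, -1.2]
width: 0.0395
finger_force: 30.0
```

{"api": "arm_command", "payload": {
  "targets": [0,0,0,0.1,0.4,2,1,0,0,0,0.1,0.4,4,1,0,0,0,0.1,0.4,6,1,0,0,0,0.1,0.4,6,1]
}}

```text
time: 19.5
tool_pos: [0.5591, -0.1872, 0.1417]
ee_rot: [-3.141, 0.0, 0.802]
wrist_force: [0.3, -0.3, -1.3]
width: 0.0395
finger_force: 30.0
```

{"api": "arm_command", "payload": {
  "targets": [0,0,0,0,0,2,1,0,0,0,0,0,4,1,0,0,0,0,0,4,1]
}}

```text
time: 19.8
tool_pos: [0.559, -0.1872, 0.1375]
ee_rot: [-3.141, 0.001, 0.802]
wrist_force: [-0.5, -0.6, -1.1]
width: 0.0392
finger_force: 30.0
```

On the 20 mm step with no load. I'll lower on to the seat (TCP about 125.2).

{"api": "arm_command", "payload": {
  "targets": [0,0,0,0,0,2,1,0,0,0,0,0,4,1,0,0,0,0,0,6,1,0,0,0,0,0,8,1,0,0,0,0,0,10,1,0,0,0,0,0,10,1]
}}

```text
time: 20.4
tool_pos: [0.559, -0.1872, 0.1274]
ee_rot: [-3.141, 0.0, 0.802]
wrist_force: [-1.8, -0.4, -1.6]
width: 0.0395
finger_force: 30.0
```

{"api": "arm_command", "payload": {
  "targets": [0,0,0,0,0,1,1,0,0,0,0,0,2,1,0,0,0,0,0,3,1,0,0,0,0,0,3.5,1,0,0,0,0,0,3.5,1]
}}

```text
time: 20.9
tool_pos: [0.5592, -0.1873, 0.1249]
ee_rot: [3.141, 0.0, 0.802]
wrist_force: [-1.7, -0.1, 1.2]
width: 0.0393
finger_force: 30.0
```

{"api": "arm_command", "payload": {
  "targets": [0,0,0,0,0,0.7,1,0,0,0,0,0,1,1,0,0,0,0,0,1,1]
}}

```text
time: 21.2
tool_pos: [0.5592, -0.1873, 0.1242]
ee_rot: [3.141, 0.0, 0.802]
wrist_force: [-4.6, -1.1, 4.6]
width: 0.0389
finger_force: 30.0
```

{"api": "arm_command", "payload": {
  "targets": [0,0,0,0,0,-1.2,1,0,0,0,0,0,-1.2,0,0,0,0,0,0,-1.2,-1,0,0,0,0,0,-1.2,-1,0,0,0,0,0,-25,-1,0,0,0,0,0,-60,-1,0,0,0,30,-33,-65,-1,0,0,0,62,-69,-65,-1,0,0,0,96,-107,-65,-1,0,0,0,130,-145,-65,-1,0,0,0,164,-183,-60,-1,0,0,0,198,-220,-40,-1,0,0,0,230,-256,-10,-1,0,0,0,260,-289,20,-1,0,0,0,284,-316,50,-1,0,0,0,296.7,-330.1,75,-1,0,0,0,296.7,-330.1,80,-1,0,0,0,296.7,-330.1,80,-1,0,0,0,296.7,-330.1,80,-1]
}}

```text
time: 23.1
tool_pos: [0.5295, 0.255, 0.0447]
ee_rot: [3.14, -0.002, 0.801]
wrist_force: [0.8, 0.1, 1.3]
width: 0.094
finger_force: 0.0
```

Run:
```python
from h import *
o=robot.get_obs();print({k:np.round(o[k],4) for k in('time','tool_pos','ee_rot','wrist_force')})
a=snap('top','t4');b=snap('scene','s4')
for s,u,v in((a,300.5,191.5),(b,208.5,173)):
    P=np.array([world(s,x,y) for y in range(int(v)-18,int(v)+15) for x in range(int(u)-14,int(u)+15)])
    for lo,hi in((.119,.128),(.138,.149)):
        q=P[(P[:,2]>lo)&(P[:,2]<hi)];print(lo,len(q),q.mean(0),np.median(q[:,2]),(q.min(0)+q.max(0))/2)
im=np.hstack([cv2.resize(a['color'][160:220,250:330,::-1],(400,300),interpolation=3),cv2.resize(b['color'][145:205,168:248,::-1],(400,300),interpolation=3)])
im2=np.hstack([cv2.resize(a['color'][165:240,100:200,::-1],(400,300),interpolation=3),cv2.resize(b['color'][215:290,310:410,::-1],(400,300),interpolation=3)])
cv2.imwrite('pics/v4.png',np.vstack([im,im2]))
```

```text
{'time': np.float64(23.1), 'tool_pos': array([0.5295, 0.255 , 0.0447]), 'ee_rot': array([ 3.1402e+00, -1.7000e-03,  8.0100e-01]), 'wrist_force': array([0.773 , 0.1401, 1.2931])}
0.119 135 [ 0.55718886 -0.184303    0.12436324] 0.12466794053676544 [ 0.55777918 -0.18633669  0.12350637]
0.138 137 [ 0.55727027 -0.18633087  0.14424248] 0.144131778522675 [ 0.55779834 -0.18650416  0.14353785]
0.119 128 [ 0.56818403 -0.17919293  0.12394399] 0.12402442494584254 [ 0.56068    -0.18767549  0.12341486]
0.138 131 [ 0.5628196  -0.18479341  0.14359492] 0.14388857707374836 [ 0.5600127  -0.18693388  0.14298649]
```

View pics/v4.png

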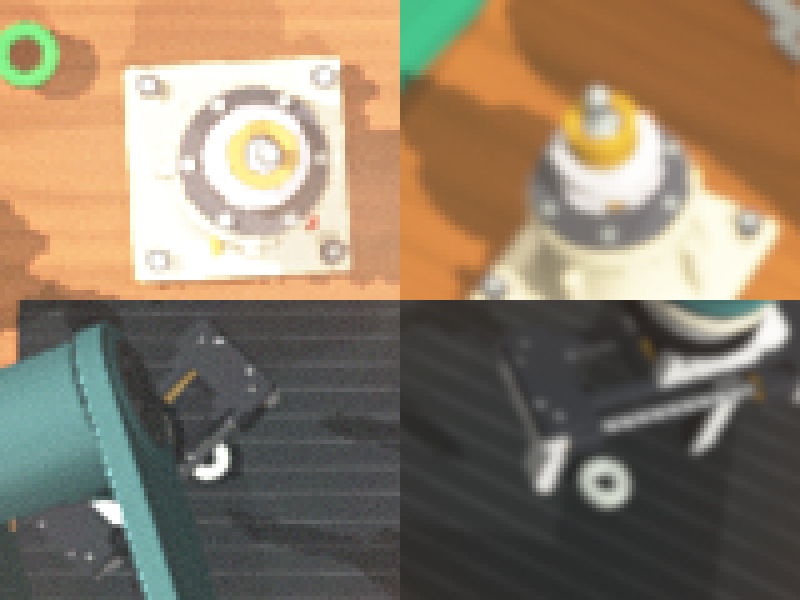

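The bush's top is at 144 mm, concentric and home. The washer lies between the open fingers. I'll descend, centre it in two grips, and carry it.

{"api": "arm_command", "payload": {
  "targets": [0,0,0,0,0,0,-0.5,0,0,0,0,0,20,-0.3,0,0,0,0,0,36,0,0,0,0,0,0,40,0,0,0,0,0,0,40,0.5,0,0,0,0,0,40,1,0,0,0,0,0,40,1,0,0,0,0,0,40,1,0,0,0,0,0,40,1]
}}

```text
time: 24.1
tool_pos: [0.5286, 0.2556, 0.004]
ee_rot: [3.141, -0.001, 0.802]
wrist_force: [0.3, 0.2, 1.5]
width: 0.0307
finger_force: 30.0
```

{"api": "arm_command", "payload": {
  "targets": [0,0,0,0,0,0,-0.2,0,0,0,0,0,0,-0.2,0,0,-8.5,0,0,0,-0.2,0,0,-17,0,0,0,-0.2,0,0,-25.5,0,0,0,-0.2,0,0,-34,0,0,0,-0.2,0,0,-42.5,0,0,0,-0.2,0,0,-51,0,0,0,-0.2,0,0,-59.5,0,0,0,-0.2,0,0,-68,0,0,0,-0.2,0,0,-76.5,0,0,0,-0.2,0,0,-85,0,0,0,-0.2,0,0,-90,0,0,0,0,0,0,-90,0,0,0,0.3,0,0,-90,0,0,0,1,0,0,-90,0,0,0,1,0,0,-90,0,0,0,1,0,0,-90,0,0,0,1,0,0,-90,0,0,0,1]
}}

```text
time: 26.0
tool_pos: [0.5283, 0.2555, 0.0034]
ee_rot: [-3.141, -0.0, 2.372]
wrist_force: [0.1, -0.3, 0.1]
width: 0.0308
finger_force: 30.0
```

{"api": "arm_command", "payload": {
  "targets": [0,0,0,0,0,0,0.1,0,0,0,0,0,-1.2,0.1,0,0,0,0,0,-1.2,0.1,0,0,0,0,0,-1.2,1,0,0,0,0,0,-1.2,1,0,0,0,0,0,-1.2,1,0,0,0,0,0,-1.2,1]
}}

```text
time: 26.7
tool_pos: [0.5284, 0.2555, 0.0047]
ee_rot: [3.141, 0.0, 2.373]
wrist_force: [-0.7, 0.4, 0.2]
width: 0.0308
finger_force: 30.0
```

{"api": "arm_command", "payload": {
  "targets": [0,0,0,0,0,-20,1,0,0,0,0,0,-65,1,0,0,0,0,0,-110,1,0,0,0,-20,-18,-150,1,0,0,0,-48,-43,-174,1,0,0,0,-82,-74,-174,1,0,0,0,-116,-104,-174,1,0,0,0,-150,-135,-174,1,0,0,0,-184,-165,-174,1,0,0,0,-218,-196,-174,1,0,0,0,-252,-226,-174,1,0,0,0,-284,-255,-174,1,0,0,0,-310,-278,-174,1,0,0,0,-325,-292,-174,1,0,0,0,-330.2,-296.4,-174,1,0,0,0,-330.2,-296.4,-174,1,0,0,0,-330.2,-296.4,-174,1,0,0,0,-330.2,-296.4,-174,1]
}}

```text
time: 28.5
tool_pos: [0.5596, -0.1857, 0.1788]
ee_rot: [3.141, -0.0, 2.375]
wrist_force: [0.6, 0.7, -0.7]
width: 0.0306
finger_force: 30.0
```

{"api": "arm_command", "payload": {
  "targets": [0,0,0,0,0,4,1,0,0,0,0,0,7,1,0,0,0,0,0,7,1,0,0,0,0,0,7,1]
}}

```text
time: 28.9
tool_pos: [0.5594, -0.1868, 0.1714]
ee_rot: [-3.141, -0.0, 2.373]
wrist_force: [0.5, -0.3, -1.2]
width: 0.0309
finger_force: 30.0
```

{"api": "arm_command", "payload": {
  "targets": [0,0,0,0,-0.3,2,1,0,0,0,0,-0.3,4,1,0,0,0,0,-0.3,6,1,0,0,0,0,-0.3,6,1]
}}

```text
time: 29.3
tool_pos: [0.5591, -0.1873, 0.1652]
ee_rot: [-3.141, -0.001, 2.373]
wrist_force: [-0.0, 0.0, -0.5]
width: 0.0304
finger_force: 30.0
```

{"api": "arm_command", "payload": {
  "targets": [0,0,0,0,0,2,1,0,0,0,0,0,3,1,0,0,0,0,0,3,1]
}}

```text
time: 29.6
tool_pos: [0.559, -0.1874, 0.1625]
ee_rot: [-3.141, -0.0, 2.373]
wrist_force: [-1.5, -0.2, -0.2]
width: 0.0307
finger_force: 30.0
```

The washer is over the nose without load. I'll go down to the seat (TCP about 145.7).

{"api": "arm_command", "payload": {
  "targets": [0,0,0,0,0,2,1,0,0,0,0,0,4,1,0,0,0,0,0,6,1,0,0,0,0,0,8,1,0,0,0,0,0,10,1,0,0,0,0,0,12,1,0,0,0,0,0,14,1,0,0,0,0,0,14,1]
}}

```text
time: 30.4
tool_pos: [0.5591, -0.1873, 0.1482]
ee_rot: [-3.141, -0.001, 2.373]
wrist_force: [-1.8, -0.4, -1.2]
width: 0.0303
finger_force: 30.0
```

{"api": "arm_command", "payload": {
  "targets": [0,0,0,0,0,1,1,0,0,0,0,0,2,1,0,0,0,0,0,3,1,0,0,0,0,0,4,1,0,0,0,0,0,4,1]
}}

```text
time: 30.9
tool_pos: [0.5593, -0.1874, 0.1453]
ee_rot: [-3.141, 0.001, 2.373]
wrist_force: [-3.9, -0.5, 4.2]
width: 0.0307
finger_force: 30.0
```

Seated (TCP 145.3, about 4.6 N). I'll unload, release, lift and check.

{"api": "arm_command", "payload": {
  "targets": [0,0,0,0,0,-1,1,0,0,0,0,0,-1,0.2,0,0,0,0,0,-1,-0.5,0,0,0,0,0,-1,-1,0,0,0,0,0,-20,-1,0,0,0,0,0,-60,-1,0,0,0,30,27,-70,-1,0,0,0,65,58,-70,-1,0,0,0,100,90,-70,-1,0,0,0,135,120,-70,-1,0,0,0,160,140,-70,-1,0,0,0,160,140,-70,-1,0,0,0,160,140,-70,-1,0,0,0,160,140,-70,-1]
}}

```text
time: 32.3
tool_pos: [0.542, 0.0236, 0.2145]
ee_rot: [-3.141, 0.001, 2.372]
wrist_force: [0.9, 1.3, -0.0]
width: 0.0936
finger_force: 0.0
```

Run:
```python
from h import *
a=snap('top','t5');b=snap('scene','s5')
for s,u,v in((a,300.5,191.5),(b,208.5,173)):
    P=np.array([world(s,x,y) for y in range(int(v)-18,int(v)+15) for x in range(int(u)-14,int(u)+15)])
    for lo,hi in((.119,.128),(.140,.1465),(.147,.1565),(.158,.175)):
        q=P[(P[:,2]>lo)&(P[:,2]<hi)];print(lo,len(q),q.mean(0),np.median(q[:,2]))
im=np.hstack([cv2.resize(a['color'][160:220,250:330,::-1],(400,300),interpolation=3),cv2.resize(b['color'][145:205,168:248,::-1],(400,300),interpolation=3)])
im2=np.hstack([cv2.resize(s['color'][:,:,::-1],(400,300),interpolation=3) for s in(a,b)])
cv2.imwrite('pics/v5.png',np.vstack([im,im2]))
```

```text
0.119 129 [ 0.55660659 -0.18391901  0.12442906] 0.12447278676641926
0.14 49 [ 0.55658494 -0.18386835  0.14400309] 0.14394436331108973
0.147 93 [ 0.55696914 -0.18609125  0.1521375 ] 0.1521300517154882
0.158 16 [ 0.5563252  -0.18662879  0.16549986] 0.1658342286717137
0.119 134 [ 0.56850512 -0.17886233  0.12418514] 0.1243871851900526
0.14 48 [ 0.56718277 -0.18026296  0.14367258] 0.14389202287401576
0.147 86 [ 0.5626024  -0.18493757  0.15161913] 0.15201037735380613
0.158 20 [ 0.56058855 -0.18673027  0.16313565] 0.1632400272989244
```

View pics/v5.png

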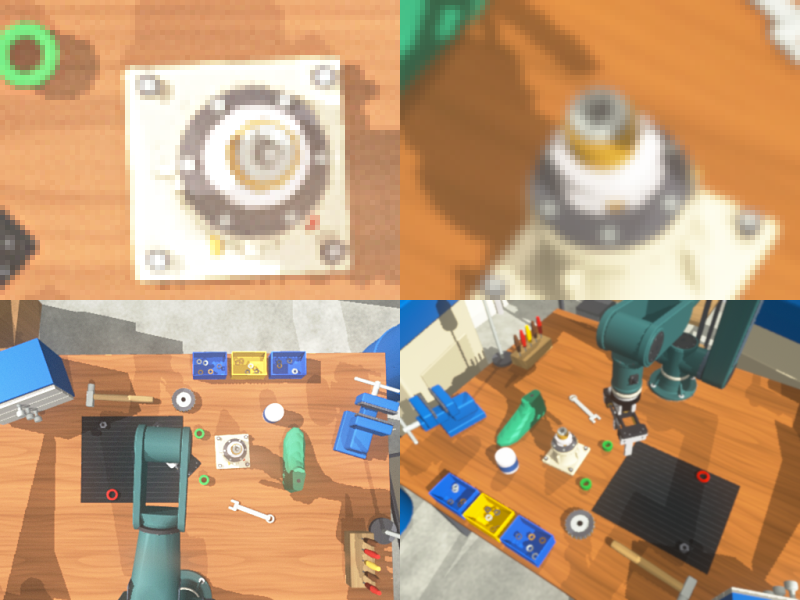

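The tops sit at 124, 144 and 152 mm: all three parts are home, nothing else has moved, and the arm is clear.

```bash
python3 -c "
from bench import robot
print(robot.close_job())"
```

```text
the job is handed in; nothing more can be done
None
```

The collar, bush and washer are fully home on the spindle in that order, released with the arm clear, and the job was handed in at about 32 s; readings on the head never went above about 7 N.

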